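# Hang the slotted carburettor plate on the stand's headed pin

### The job

Take the carburettor plate with the side-opening slot out of the wooden rack and hang it by its slot on the headed pin of the steel stand, which is set to a different height each time: the slot slides over the pin sideways, between its two flanges. Let the plate down so that it hangs upright and free from the end of its slot; leave the other plate in the rack and do not knock the loose things about.

Things in the scene. Friction and masses are not known exactly. Their poses are not given: they have to be found in the camera images.
- plate_lug (a point): Centre of the lug of the plate to hang: aluminium, 8 mm thick (its x), 76 wide (its y), 85 tall (its z, up), about 0.25 kg, with a lug 40 wide, 40 tall on its top edge and a 30 mm throat hole low down. Bottom edge 105 mm below this point, lug top 20 above. Grip the lug across its 8 mm from above. Starts upright at either end of the rack, bottom edge 8 mm above the bench.
- slot_mouth (a point): Middle of the slot's mouth in the plate's -y edge, 38 mm from mid-width, 60 mm above the bottom edge. The slot is L-shaped, 12 mm wide (mouth flared by 6 mm radii): level from the mouth to 6 mm past mid-width, then straight up at mid-width (6 mm either side) to a flat end 78 mm above the bottom edge. Axes as plate_lug.
- slot_top (a point): Where the pin's centre lies once the plate hangs from the end of its slot: mid-width, mid-thickness, 74 mm above the bottom edge, 31 mm below plate_lug, 14 mm above the slot's level centre line. Axes as plate_lug. Finger tips 12 mm or more above this point clear the pin's flanges.
- other_lug (a point): Centre of the lug of the other plate: same outline, size and throat hole, but a closed 12 mm hole in place of the slot. It stays in the rack.
- rack: Fixed wooden plate rack, 50 x 200 x 30 mm, long along its y, origin at the centre of its underside. Two grooves in line along y, 11 mm wide, 22 mm deep (floor 8 mm above the bench), centred 50 mm either side of the origin; a plate stands in each, its axes along the rack's. Which plate is at which end varies.
- under_pin (a point): Point on top of the stand's foot, 12 mm above the bench, straight below the middle of the pin's shank; axes are the stand's (pin points along -x, z up). The HEIGHT of the pin is not reported: its centre lies anywhere from 120 to 158 mm above the bench. The pin is rigid and does not give: lowering the plate's bottom edge on it gives a clear push back and shows the height.
- stand: Fixed steel stand, origin under its column: foot 120 x 120 x 12 mm; telescopic column 29 mm thick up to 110 mm high, inner rod 16 mm thick ending 10 mm above the pin's centre. A 12 mm bar runs from it along -x to the pin. Pin shank 8 mm thick, centred 60 mm from the column's axis, 13 mm long between two flanges 18 mm across, 4 mm thick: the plate goes on only sideways, along the stand's y.
- nut: loose black castle nut, 30 x 34 x 22 mm, origin under its centre; a bystander
- tape: loose roll of black tape, 55 x 53 x 19 mm, origin under its centre; a bystander
- brush: loose purple hand brush, 30 x 85 x 55 mm, origin under its centre; a bystander
There are look-alikes about, which are no part of the job. Of the things that look like the stand, take the one that is farthest to the robot's right at the start. What is shaped like the part that bears plate_lug but purple is not meant.

How it is judged:
By the outcome, as a careful person would: the job done as asked, in the order asked, and still so for the second after the job is handed in, with the robot touching nothing.
It also fails if it takes over 45 s, if anything falls off the work surface, if the arm or the gripper's body presses on something with over 40 N, if the wrist force passes 120 N, or if a joint passes its speed limit or range.

### The arm

A 6-joint arm with a two-finger parallel gripper is mounted at the origin on a cart in front of the work surface, level with it; the furniture and walls round the work are solid. World frame = base frame: x ahead of the robot, y to its left, z up, the work surface at z = 0. Lengths are in m, angles in rad, forces in N, time in s.
With the tool pointing down it reaches from about 0.35 to 0.975 m from the base axis. Payload 17.4 kg.
Tool frame: the origin (TCP) lies at the very end of the fingers, on their centre line; the grasp point (between the pads) lies 19 mm behind it; y points along the fingers, x is the direction in which the jaws open and shut, and the axes are right-handed (so a half turn about y gives the same grasp; the last joint's range is limited). The gripper opens to 85 mm and grips with 20 to 120 N. Pads are 22 mm wide; open, the fingers measure 114 mm over their backs; the gripper's body (76 mm by 85 mm) begins 54 mm behind the grasp point. The pads swing forward as they close: fully open they stand 13 mm farther back than shut.
Start: joints at [-1.18, 0.116, 1.442, -0, 1.584, -0.038], TCP at [0.281, -0.614, 0.231] pointing down, gripper open.
Joint ranges: [-2.83, 2.83], [-0.83, 2.19], [0.07, 2.5], [-1.14, 4.28], [0.01, 3], [-2.97, 2.97]. Speed limits (rad/s): [1.89, 1.89, 2.22, 3.14, 3.14, 3.14].

### API

Orientations are given as [roll, pitch, yaw] about the fixed x, y, z axes, in that order (R = Rz(yaw) Ry(pitch) Rx(roll)).
In Python, from bench import robot, optics, trace, pinpoint gives the robot as it stands.
- The arm moves only by the tool servo_tool, never from a script. Its argument "steps" is text: rows parted by semicolons, each of 6 numbers parted by spaces: the shift along the tool's x, y, z in m, then the turn, a rotation vector about the tool's x, y, z in degrees. A call has 1 to 12 rows; each row is the pose to reach, as a shift and turn from the pose commanded when the call began, along the tool's axes at that moment; what a row does not reach only later rows make up. A row lasts 1/12 s, in which the tool goes at most 41.7 mm and 7.16 degrees, less where a joint would pass 70% of its speed; a pose out of reach is approached as far as the arm can. A call with a gripper value outside its range is refused whole. "hand" is the finger opening in m, from 0 to 0.0854, set as the call begins (left out, the last holds). The fingers move at their own pace and stop on an object; "force" is the grip in N (left out, the last holds). Time passes only in rows, so rows that repeat a pose let the fingers close. It gives the time, the measured TCP pose, the force and the opening at its end, in the units of the state.
- robot.state(): the state, without advancing time (a new reading comes with each control period).
- optics.grab_frame(name): name is "scene" or "top"; returns the picture (384x512x3 uint8, red, green, blue); there is no depth.
- optics.camera_params(name): a dict with "mtx" (3x3 intrinsics, pixels), "cam_to_world" (4x4, takes a point from camera to world coordinates). Camera axes: x right, y up, looking along -z (the intrinsics and any distortion apply to the point x, -y, -z); pixel columns grow to the right and rows downward; lengths in m; the calibration is good to about 2 mm. A picture is of the moment at which its call begins. camera_params takes no time and is no camera call.
- robot.sign_off(): hands the job in, once; it reports no verdict.
Trained networks look in the newest picture that a camera, given by its name, has taken for a name from the list of things; names that differ only in an ending like _2 or _b are one class to them, and where a whole thing is asked for, a point or a joint stands for the part that bears it (a point fixed in the world has none). Each returns a list of dicts, best first, with "p" (0 to 1); they miss things now and then, are a little off and sometimes report something else, mostly with a low value. They report only what shows in the picture. A call takes as long as a camera call. They do not tell look-alikes from the thing itself.
- trace(camera, label): "pixels" (384x512 bool, what is visible of it) and "box" ([left, top, width, height] in pixels, round what is visible of it).
- pinpoint(camera, label): "pixel" ([column, row] in pixels: a listed point, or the origin of a listed thing).
The state is a dict: "t": time; "q": joint angles; "dq": joint speeds; "effort": joint torques, N m; "position": TCP position; "ee_rot": TCP orientation; "ft_force": force on the tool from outside, world axes, zero at the start; "ft_torque": the same for the moment, N m; "finger_gap": opening from 0.0 (shut) to 1.0 (fully open).
Only numpy, scipy, OpenCV 4.12 (cv2) and the standard library are available. Lean on these libraries where they do the work, as an engineer would, in place of code of your own. Each camera call takes 0.05 s, during which the arm holds its last target.

## Working session

There is one attempt and no reset: what is moved stays moved. The work goes in short steps, Python scripts to look and compute and a tool call to move; the robot and the scene stay as the last step left them, time stands still between calls to the robot, and variables do not carry over. Pictures are saved under pics/ and viewed, and the job is handed in when it is done.

Besides the shell and the picture viewer there is one more tool, called by a JSON object that holds its "name" and its "arguments". servo_tool: Moves the arm, as the interface text tells. Its arguments: {"type":"object","properties":{"steps":{"type":"string"},"hand":{"type":"number"},"force":{"type":"number"}},"required":["steps"]}

```bash
mkdir -p pics; ls; cat > look.py <<'E'
import cv2,numpy as np
from bench import robot, optics, trace, pinpoint
def save(cam,name,scale=1.5):
    im=optics.grab_frame(cam); cv2.imwrite(f'pics/{name}.png',cv2.resize(im[:,:,::-1],None,fx=scale,fy=scale,interpolation=cv2.INTER_CUBIC)); return im
def ray(cam,px):
    P=optics.camera_params(cam);K=np.array(P['mtx']);T=np.array(P['cam_to_world'])
    v=np.linalg.inv(K)@np.array([px[0],px[1],1.]);d=T[:3,:3]@np.array([v[0],-v[1],-v[2]])
    return T[:3,3],d/np.linalg.norm(d)
def onz(cam,px,z):
    o,d=ray(cam,px);return o+d*(z-o[2])/d[2]
def tri(px1,px2):
    o1,d1=ray('scene',px1);o2,d2=ray('top',px2)
    s=np.linalg.lstsq(np.c_[d1,-d2],o2-o1,rcond=None)[0]
    a=o1+s[0]*d1;b=o2+s[1]*d2
    return (a+b)/2,np.linalg.norm(a-b)
def proj(cam,X):
    P=optics.camera_params(cam);K=np.array(P['mtx']);T=np.array(P['cam_to_world'])
    c=T[:3,:3].T@(np.array(X)-T[:3,3]);c=np.array([c[0],-c[1],-c[2]]);u=K@c;return u[:2]/u[2]
E
python3 - <<'E'
from look import *
print(robot.state())
save('scene','s0');save('top','t0')
print({k:v for k,v in optics.camera_params('scene').items()});print(optics.camera_params('top'))
for l in ['plate_lug','slot_mouth','slot_top','other_lug','rack','under_pin','stand']:
    for c in ['scene','top']:
        print(l,c,[(np.round(d['pixel'],1).tolist(),round(d['p'],2)) for d in pinpoint(c,l)])
E
```

```text
pics
{'t': 0.0, 'q': array([-1.17978947e+00,  1.16501591e-01,  1.44227659e+00,  1.52921333e-05,
        1.58402036e+00, -3.77707866e-02]), 'dq': array([-0.00045715,  0.00103145,  0.00070917,  0.00014759,  0.00227865,
        0.00028892]), 'effort': array([ 2.46942371e-03, -7.31972694e+01, -6.32483411e+01,  8.83912753e-05,
        6.39446487e-03,  3.40446945e-05]), 'position': array([ 0.28057554, -0.61370491,  0.23054463]), 'ee_rot': array([-1.57073551e+00,  1.20445057e-03, -1.14201845e+00]), 'ft_force': array([-0.50204334, -0.21117906, -0.20795628]), 'ft_torque': array([ 0.00484249, -0.00278488, -0.06651142]), 'finger_gap': 1.0016449946917243}
{'mtx': array([[372.7483868 ,   0.        , 255.1783662 ],
       [  0.        , 372.7483868 , 190.97594815],
       [  0.        ,   0.        ,   1.        ]]), 'cam_to_world': array([[-7.19218036e-01,  2.93092606e-01, -6.29938204e-01,
        -4.45845951e-02],
       [-6.94784385e-01, -3.03043213e-01,  6.52257211e-01,
         7.03146930e-01],
       [ 2.73268781e-04,  9.06786378e-01,  4.21590311e-01,
         4.83833561e-01],
       [ 0.000
[... 672 characters left out ...]
1, 269.4], 0.83), ([208.2, 231.7], 0.61)]
slot_mouth top [([182.0, 194.7], 0.63), ([165.6, 246.8], 0.55)]
slot_top scene [([186.1, 229.0], 0.78), ([212.6, 267.7], 0.61)]
slot_top top [([152.5, 244.9], 0.78), ([162.4, 189.8], 0.55), ([164.8, 188.6], 0.23)]
other_lug scene [([298.5, 187.5], 0.63), ([230.8, 204.7], 0.56), ([228.7, 197.7], 0.43)]
other_lug top [([205.1, 193.9], 0.61)]
rack scene [([209.8, 259.4], 0.7)]
rack top [([191.3, 195.3], 0.74)]
under_pin scene [([320.9, 183.5], 0.75), ([284.0, 216.9], 0.67)]
under_pin top [([374.2, 177.0], 0.88), ([284.4, 204.4], 0.66)]
stand scene [([299.2, 185.1], 0.87), ([269.4, 211.6], 0.85)]
stand top [([288.5, 185.2], 0.97), ([368.1, 151.5], 0.83)]
```

View pics/s0.png

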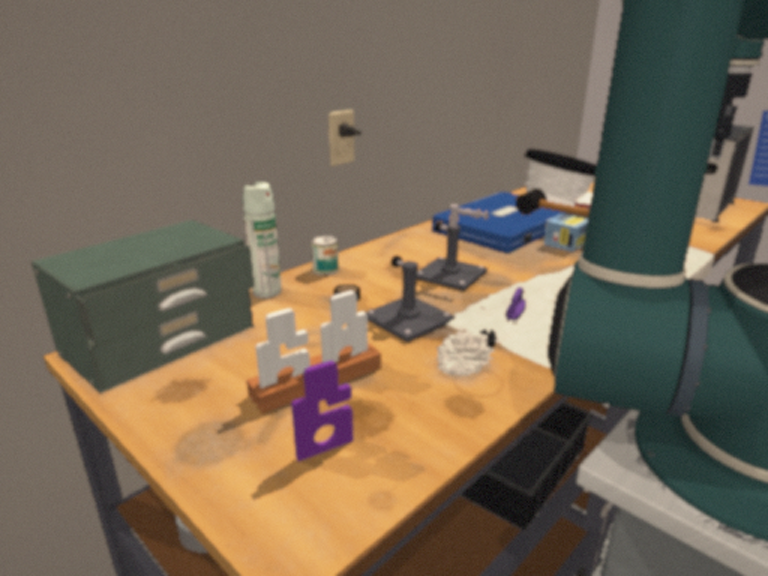

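View pics/t0.png

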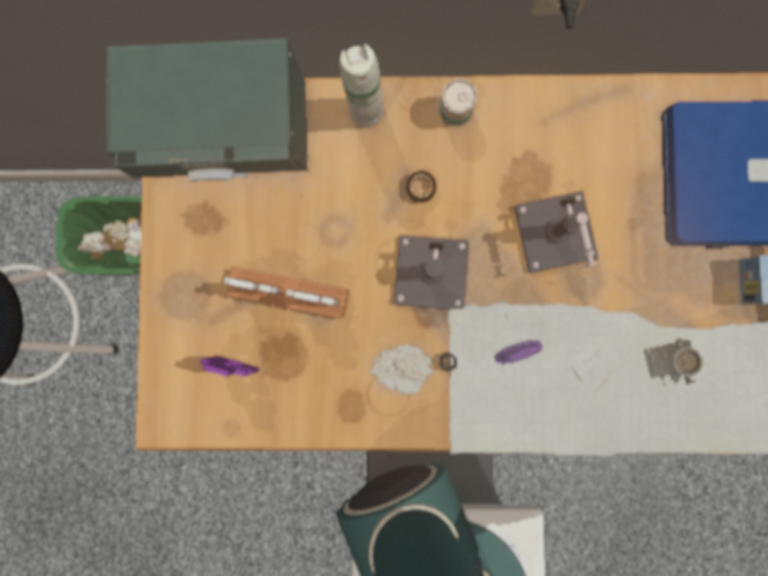

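```bash
python3 - <<'E'
from look import *
for n,a,b in [('lug',(188.3,217.3),(164.2,188.0)),('mouth',(208.2,231.7),(182,194.7)),('slottop',(186.1,229),(162.4,189.8)),('other',(230.8,204.7),(205.1,193.9)),('underpin',(320.9,183.5),(374.2,177)),('stand',(299.2,185.1),(368.1,151.5)),('rack',(209.8,259.4),(191.3,195.3))]:
    print(n,*tri(a,b))
print('z0 rack',onz('scene',(209.8,259.4),0),onz('top',(191.3,195.3),0))
print('foot',onz('scene',(320.9,183.5),.012),onz('top',(374.2,177),.012))
print('stand',onz('scene',(299.2,185.1),0),onz('top',(368.1,151.5),0))
t=cv2.imread('pics/t0.png')
s=cv2.imread('pics/s0.png')
a=cv2.resize(t[180:330,200:350],(400,400));b=cv2.resize(t[170:320,490:640],(400,400))
c=cv2.resize(s[250:430,230:410],(400,400));d=cv2.resize(s[180:330,380:530],(400,400))
cv2.imwrite('pics/crop1.png',np.hstack([a,b])); cv2.imwrite('pics/crop2.png',np.hstack([c,d]))
for c in ['top','scene']:
    im=optics.grab_frame(c)
    for l in ['rack','stand']:
        for d in trace(c,l):
            m=d['pixels'].astype(np.uint8);cs,_=cv2.findContours(m,0,2);k=max(cs,key=cv2.contourArea)
            r=cv2.minAreaRect(k);bx=cv2.boxPoints(r)
            print(c,l,d['p'],d['box'],np.round(bx,1).tolist())
            if l=='rack' and c=='top': print([onz(c,p,.03).round(4).tolist() for p in bx])
E
```

```text
lug [0.52548037 0.31281944 0.10911475] 0.0009117794372851129
mouth [0.50953889 0.27896313 0.06683715] 0.005846010583997978
slottop [0.52231278 0.32297979 0.08674354] 0.001076274193891105
other [0.50838557 0.21500413 0.10911626] 0.009487116180239107
underpin [ 0.55071601 -0.19814057  0.01570167] 0.013093976499793178
stand [ 0.62194017 -0.1881714  -0.00844387] 0.005946621726386088
rack [ 0.51233001  0.2736522  -0.00952573] 0.00027432703855354625
z0 rack [0.50145996 0.28186871 0.        ] [0.51212471 0.27186567 0.        ]
foot [ 0.55083683 -0.21025382  0.012     ] [ 0.55626556 -0.19519201  0.012     ]
stand [ 0.6083684  -0.17489817  0.        ] [ 0.62307776 -0.1841828   0.        ]
top rack 0.79 [150.6, 179.8, 83.9, 30.2] [[150.0, 197.0], [154.10000610351562, 176.39999389648438], [232.0, 192.0], [227.89999389648438, 212.60000610351562]]
[[0.5073, 0.3699, 0.03], [0.5591, 0.3603, 0.03], [0.519, 0.1638, 0.03], [0.4678, 0.174, 0.03]]
top stand 0.83 [341.5, 126.6, 57.5, 56.2] [[341.8999938964844, 135.89999389648438], [388.29998779296875, 125.9000015258789], [398.1000061035156, 171.899993896
[... 403 characters left out ...]
93.4, 191.0, 32.1, 12.0] [[191.5, 196.6999969482422], [192.3000030517578, 192.3000030517578], [223.5, 198.5], [222.60000610351562, 202.89999389648438]]
scene rack 0.65 [164.3, 235.9, 89.6, 38.4] [[162.5, 253.8000030517578], [196.5, 239.1999969482422], [206.0, 261.3999938964844], [172.0, 276.0]]
scene stand 0.88 [276.9, 151.9, 48.0, 43.8] [[277.20001220703125, 184.3000030517578], [291.3999938964844, 145.10000610351562], [331.3999938964844, 159.60000610351562], [317.1000061035156, 198.89999389648438]]
scene stand 0.58 [242.2, 167.4, 61.3, 61.1] [[231.6999969482422, 192.10000610351562], [270.20001220703125, 164.89999389648438], [303.1000061035156, 211.5], [264.6000061035156, 238.6999969482422]]
```

View pics/crop1.png

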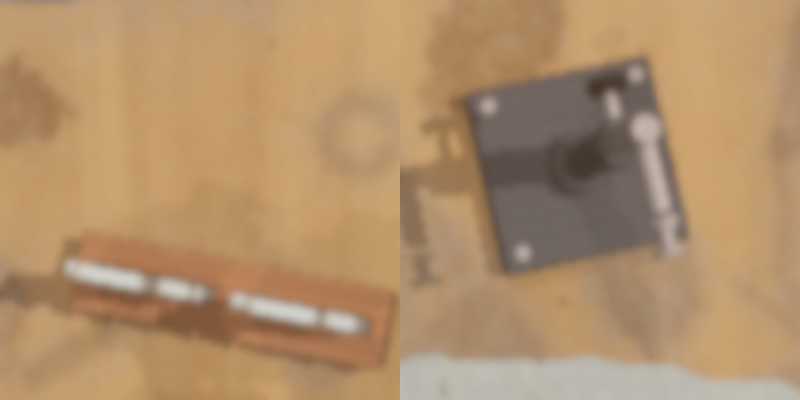

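View pics/crop2.png

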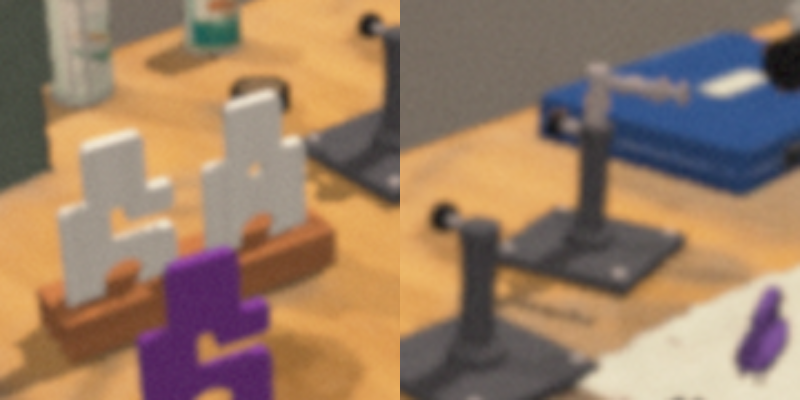

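```bash
python3 - <<'E'
from look import *
for c in ['top','scene']:
    im=optics.grab_frame(c); np.save(f'{c}0.npy',im)
def crop(c,x0,y0,w,h,s):
    im=np.load(f'{c}0.npy')[:,:,::-1][y0:y0+h,x0:x0+w]
    o=cv2.resize(im,(w*s,h*s),interpolation=cv2.INTER_CUBIC)
    for i in range(0,w,10): cv2.putText(o,str(x0+i),(i*s,8),0,.3,(0,0,255),1);cv2.line(o,(int((i+.5)*s),10),(int((i+.5)*s),14),(0,0,255),1)
    for i in range(0,h,10): cv2.putText(o,str(y0+i),(0,int((i+.5)*s)+3),0,.3,(0,0,255),1)
    return o
cv2.imwrite('pics/c1.png',crop('top',335,120,70,70,8))
cv2.imwrite('pics/c2.png',crop('top',145,172,95,45,8))
cv2.imwrite('pics/c3.png',crop('scene',272,130,60,65,9))
cv2.imwrite('pics/c4.png',crop('scene',160,190,95,75,8))
E
```

```text
(no output)
```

View pics/c1.png

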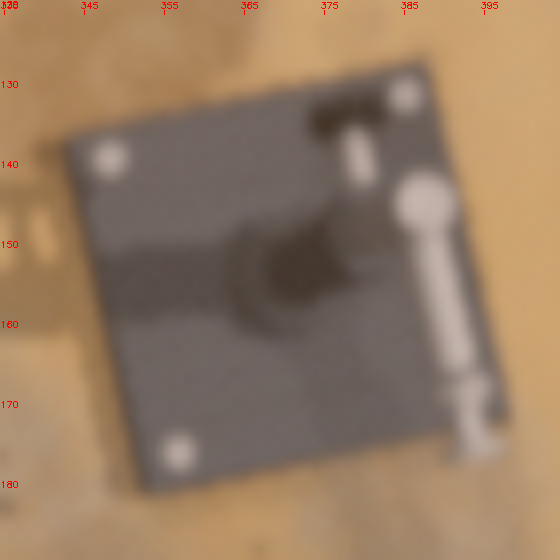

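View pics/c2.png

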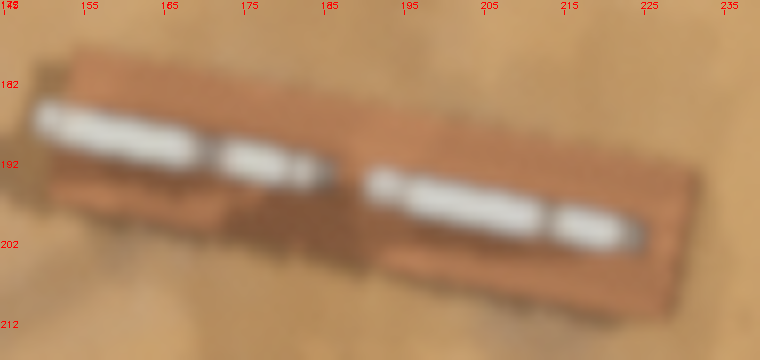

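View pics/c3.png

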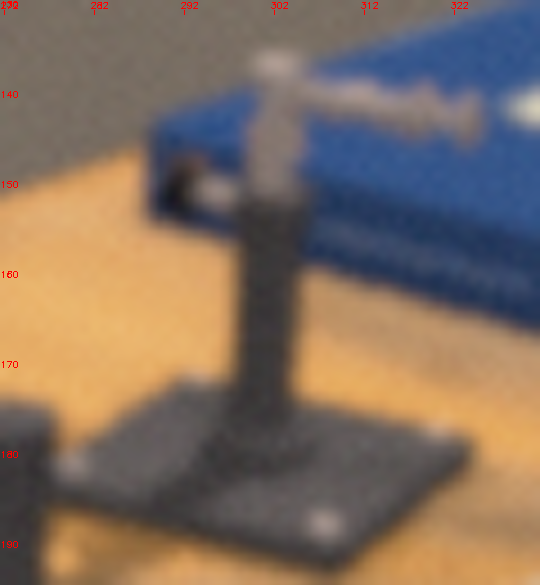

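View pics/c4.png

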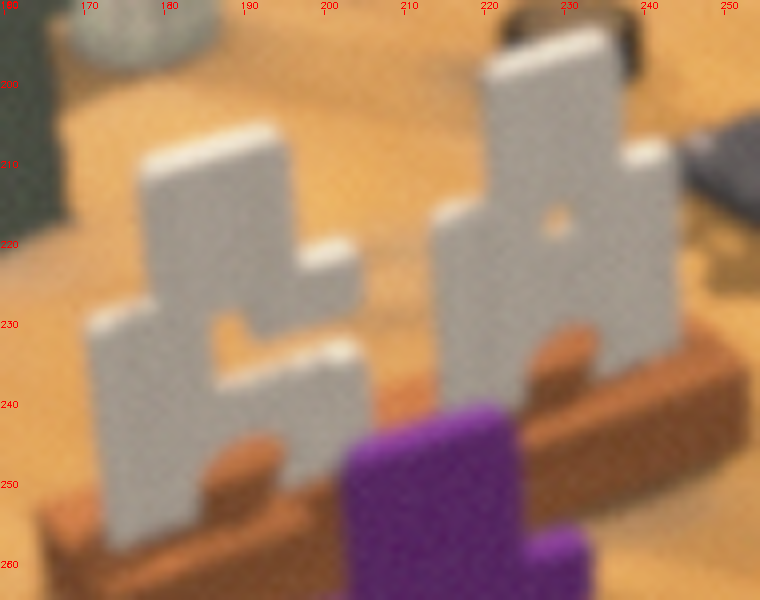

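```bash
cat > fit.py <<'E'
from look import *
from scipy.optimize import least_squares
def R(a): return np.array([[np.cos(a),-np.sin(a),0],[np.sin(a),np.cos(a),0],[0,0,1]])
def W(p,L): return R(p[2])@np.array(L)+[p[0],p[1],0]
def obs(p):
    h=p[3]
    return [('top',(.06,.06,.012),(342.4,136.6)),('top',(.06,-.06,.012),(387.6,126.6)),('top',(-.06,-.06,.012),(398,172)),('top',(-.06,.06,.012),(352.4,181)),
    ('top',(0,0,h+.01),(387.6,144.9)),('top',(-.0685,0,h),(394.75,174.5)),('top',(-.0515,0,h),(393,167.4)),
    ('scene',(-.06,-.06,.012),(323.9,178.4)),('scene',(.06,-.06,.012),(292,171.5)),
    ('scene',(0,0,h+.01),(302.3,136.4)),('scene',(-.0685,0,h),(323.5,142.8)),('scene',(-.0515,0,h),(318.7,141.7))]
def f(p,which=None):
    # p[4:6] scene pixel bias, to absorb calibration error
    r=[]
    for c,L,px in obs(p):
        e=proj(c,W(p,L))-px
        if c=='scene': e=e-p[4:6]
        r+=list(e)
    return np.array(r+list(np.array(p[4:6])*1.0))
s=least_squares(f,[.62,-.18,.2,.14,0,0],loss='soft_l1')
print('stand',s.x.round(4),np.degrees(s.x[2]));print(f(s.x).reshape(-1,2).round(2).tolist())
p=s.x;print('pin',W(p,(-.06,0,p[3])))
# plate: x,y,yaw
def obs2():
    t=.113
    return [('top',(.004,.020,.133),(145+63/8-.5,172+107/8-.5))]
E
python3 fit.py
```

```text
stand [ 0.6155 -0.1868  0.2144  0.1504 -0.1257 -0.852 ] 12.285849097464578
[[-0.52, -0.51], [0.27, -0.75], [1.11, -0.41], [0.35, 0.87], [0.42, -0.47], [-0.67, 1.08], [-0.77, 0.6], [0.85, 0.06], [-0.33, -0.25], [0.21, -0.47], [-0.11, -0.12], [-0.65, 0.08], [-0.13, -0.85]]
pin [ 0.55692203 -0.199532    0.15037024]
```

```bash
python3 - <<'E'
from look import *
print(onz('top',(160.75,189.25),.133),onz('top',(145+60/8-.5,172+132/8-.5),.133),onz('top',(145+200/8-.5,172+154/8-.5),.133))
# other lug
print(onz('top',(145+405/8-.5,172+190/8-.5),.133),onz('top',(145+545/8-.5,172+217/8-.5),.133))
# scene lug top: mid of back+front edge
for p in [(142,170),(278,132)]: print(onz('scene',(160+p[0]/8-.5,190+p[1]/8-.5),.133))
print(proj('top',(.5232,.316,.133)),proj('scene',(.5232,.316,.133)))
E
```

```text
[0.52179583 0.31453814 0.133     ] [0.52469369 0.33436175 0.133     ] [0.51834006 0.29473513 0.133     ]
[0.50800799 0.23690216 0.133     ] [0.50030202 0.19754397 0.133     ]
[0.52656991 0.33649919 0.133     ]
[0.51873349 0.30002247 0.133     ]
[160.11102816 188.62857845] [186.6008373  207.88780539]
```

```bash
cat > mv.py <<'E'
import sys,numpy as np
from scipy.spatial.transform import Rotation as Ro
from bench import robot
def rel(pos,yaw_deg):
    s=robot.state();R0=Ro.from_euler('xyz',s['ee_rot']);R1=Ro.from_euler('xyz',[-90,0,yaw_deg],degrees=True)
    d=R0.inv().apply(np.array(pos)-s['position']);r=(R0.inv()*R1).as_rotvec(degrees=True)
    print('t',round(s['t'],2),'pos',s['position'].round(4),'rot',np.degrees(s['ee_rot']).round(2),'F',s['ft_force'].round(2),'gap',round(s['finger_gap'],3))
    print('rel',d.round(4),r.round(2))
if __name__=='__main__': a=[float(v) for v in sys.argv[1:]];rel(a[:3],a[3])
E
python3 mv.py .522 .315 .27 -11
```

```text
t 1.2 pos [ 0.2806 -0.6139  0.2313] rot [-90.    -0.   -65.43] F [ 0.49 -0.34  0.43] gap 1.003
rel [-0.7445 -0.0387  0.6057] [  0.   -54.43  -0.  ]
```

{"name": "servo_tool", "arguments": {"steps": "-0.744 -0.04 0.606 0 -54.4 0;-0.744 -0.04 0.606 0 -54.4 0;-0.744 -0.04 0.606 0 -54.4 0;-0.744 -0.04 0.606 0 -54.4 0;-0.744 -0.04 0.606 0 -54.4 0;-0.744 -0.04 0.606 0 -54.4 0;-0.744 -0.04 0.606 0 -54.4 0;-0.744 -0.04 0.606 0 -54.4 0;-0.744 -0.04 0.606 0 -54.4 0;-0.744 -0.04 0.606 0 -54.4 0;-0.744 -0.04 0.606 0 -54.4 0;-0.744 -0.04 0.606 0 -54.4 0", "hand": 0.0854, "force": 60}}

```text
t: 2.2
position: [0.4064, -0.1285, 0.2526]
ee_rot: [-1.571, -0.001, -0.193]
ft_force: [-0.3, 0.7, -0.2]
finger_gap: 1.001
```

```bash
python3 mv.py .522 .315 .27 -11
```

```text
t 2.2 pos [ 0.4064 -0.1285  0.2526] rot [-9.001e+01 -6.000e-02 -1.105e+01] F [-0.29  0.75 -0.24] gap 1.001
rel [ 0.0285 -0.0175  0.4575] [ 0.01 -0.05  0.06]
```

{"name": "servo_tool", "arguments": {"steps": "0.028 -0.018 0.457 0 0 0;0.028 -0.018 0.457 0 0 0;0.028 -0.018 0.457 0 0 0;0.028 -0.018 0.457 0 0 0;0.028 -0.018 0.457 0 0 0;0.028 -0.018 0.457 0 0 0;0.028 -0.018 0.457 0 0 0;0.028 -0.018 0.457 0 0 0;0.028 -0.018 0.457 0 0 0;0.028 -0.018 0.457 0 0 0;0.028 -0.018 0.457 0 0 0;0.028 -0.018 0.457 0 0 0"}}

```text
t: 3.2
position: [0.5219, 0.3181, 0.2688]
ee_rot: [-1.571, 0.002, -0.189]
ft_force: [0.7, -0.3, 0.4]
finger_gap: 1.0
```

```bash
python3 mv.py .522 .315 .15 -11
```

```text
t 3.2 pos [0.5219 0.3181 0.2688] rot [-89.99   0.1  -10.83] F [ 0.65 -0.28  0.42] gap 1.0
rel [ 0.0009  0.1188 -0.0031] [-0.01  0.17 -0.1 ]
```

{"name": "servo_tool", "arguments": {"steps": "0 0.12 -0.003 0 0 0;0 0.12 -0.003 0 0 0;0 0.12 -0.003 0 0 0;0 0.12 -0.003 0 0 0;0 0.12 -0.003 0 0 0"}}

```text
t: 3.62
position: [0.5204, 0.3094, 0.1496]
ee_rot: [-1.573, 0.002, -0.193]
ft_force: [0.8, -0.4, 0.7]
finger_gap: 1.002
```

```bash
cat > crop.py <<'E'
from look import *
def crop(c,x0,y0,w,h,s,name):
    im=optics.grab_frame(c)[:,:,::-1][y0:y0+h,x0:x0+w]
    o=cv2.resize(im,(w*s,h*s),interpolation=cv2.INTER_CUBIC)
    for i in range(0,w,10): cv2.putText(o,str(x0+i),(i*s,8),0,.3,(0,0,255),1);cv2.line(o,(int((i+.5)*s),10),(int((i+.5)*s),14),(0,0,255),1)
    for i in range(0,h,10): cv2.putText(o,str(y0+i),(0,int((i+.5)*s)+3),0,.3,(0,0,255),1)
    cv2.imwrite(f'pics/{name}.png',o)
E
python3 mv.py .522 .315 .097 -11; python3 - <<'E'
from crop import *
crop('scene',140,150,130,120,5,'g1')
E
```

```text
t 3.62 pos [0.5204 0.3094 0.1496] rot [-90.1    0.12 -11.04] F [ 0.79 -0.44  0.69] gap 1.002
rel [0.0006 0.0525 0.0059] [ 0.1  -0.04 -0.12]
```

View pics/g1.png

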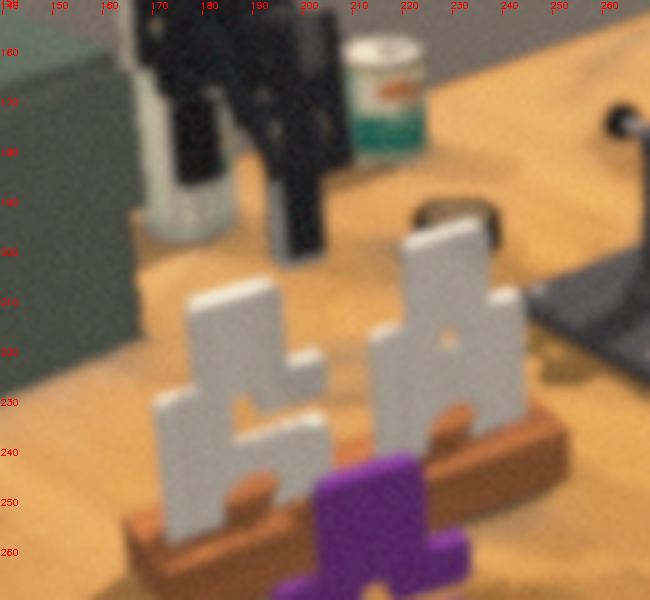

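{"name": "servo_tool", "arguments": {"steps": "0 0.025 0.006 0 0 0;0 0.05 0.006 0 0 0;0 0.052 0.006 0 0 0;0 0.052 0.006 0 0 0;0 0.052 0.006 0 0 0"}}

```text
t: 4.08
position: [0.5231, 0.3161, 0.1012]
ee_rot: [-1.569, -0.002, -0.193]
ft_force: [0.2, 0.3, 0.6]
finger_gap: 0.998
```

```bash
python3 mv.py .522 .315 .097 -11; python3 - <<'E'
from crop import *
crop('scene',140,150,130,120,5,'g2')
crop('top',120,150,130,90,5,'g3')
E
```

```text
t 4.08 pos [0.5231 0.3161 0.1012] rot [-89.89  -0.13 -11.04] F [0.15 0.31 0.6 ] gap 0.998
rel [-0.0008  0.0042 -0.0013] [-0.11 -0.04  0.13]
```

View pics/g2.png

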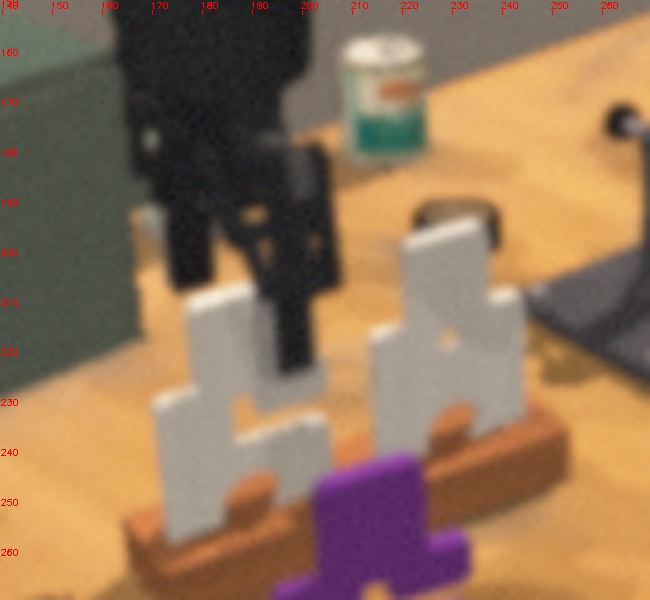

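View pics/g3.png

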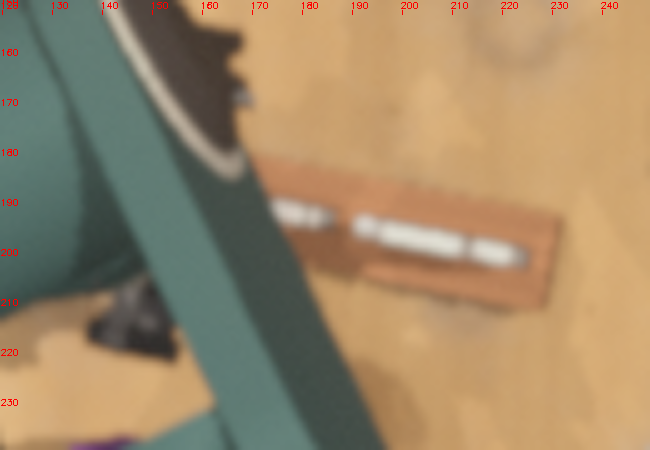

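{"name": "servo_tool", "arguments": {"steps": "0 0.003 -0.001 0 0 0;0 0.003 -0.001 0 0 0;0 0.003 -0.001 0 0 0;0 0.003 -0.001 0 0 0;0 0.003 -0.001 0 0 0;0 0.003 -0.001 0 0 0;0 0.003 -0.001 0 0 0;0 0.003 -0.001 0 0 0;0 0.003 -0.001 0 0 0;0 0.003 -0.001 0 0 0", "hand": 0, "force": 60}}

```text
t: 5.02
position: [0.5219, 0.3147, 0.0953]
ee_rot: [-1.571, -0.0, -0.193]
ft_force: [0.7, 0.9, 1.5]
finger_gap: 0.088
```

```bash
python3 mv.py .522 .315 .097 -11; python3 - <<'E'
from crop import *
crop('scene',140,150,130,120,5,'g4')
E
```

```text
t 5.02 pos [0.5219 0.3147 0.0953] rot [-8.999e+01 -1.000e-02 -1.103e+01] F [0.71 0.92 1.53] gap 0.088
rel [ 0.     -0.0017  0.0003] [-0.01 -0.03  0.01]
```

View pics/g4.png

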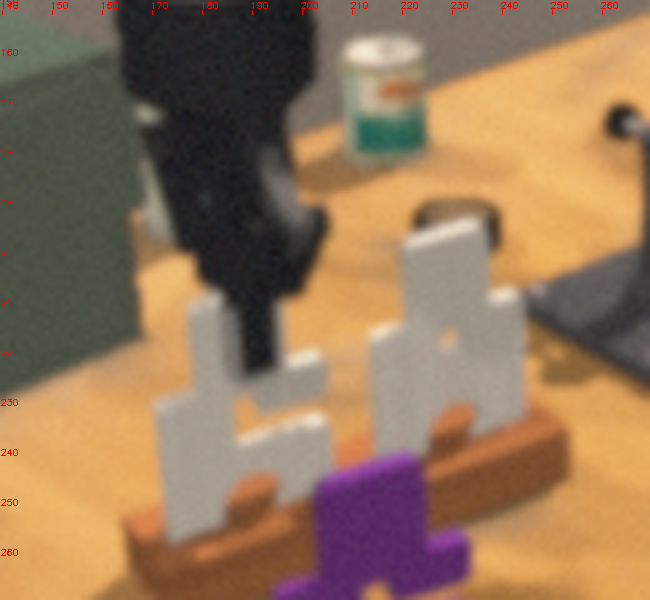

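{"name": "servo_tool", "arguments": {"steps": "0 -0.02 0 0 0 0;0 -0.05 0 0 0 0;0 -0.085 0 0 0 0;0 -0.12 0 0 0 0;0 -0.155 0 0 0 0;0 -0.19 0 0 0 0;0 -0.2 0 0 0 0;0 -0.2 0 0 0 0"}}

```text
t: 5.73
position: [0.5223, 0.315, 0.298]
ee_rot: [-1.568, -0.003, -0.193]
ft_force: [1.0, -0.2, -3.2]
finger_gap: 0.084
```

```bash
python3 mv.py .557 -.10 .29 12.3; python3 - <<'E'
from look import *
save('scene','l1')
E
```

```text
t 5.73 pos [0.5223 0.315  0.298 ] rot [-89.85  -0.18 -11.03] F [ 0.99 -0.15 -3.21] gap 0.084
rel [ 0.1134  0.0073 -0.4007] [ -0.11 -23.33   0.21]
```

View pics/l1.png

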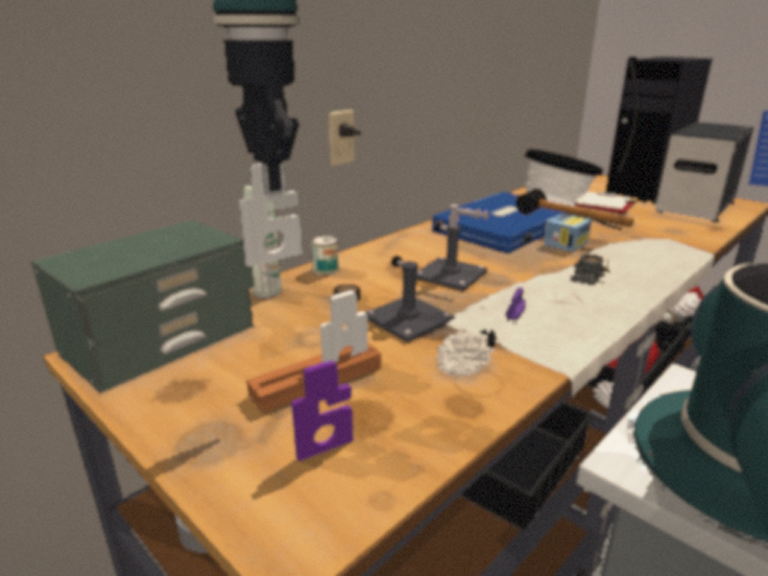

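{"name": "servo_tool", "arguments": {"steps": "0.133 0 -0.499 0 -23.3 0;0.133 0 -0.499 0 -23.3 0;0.133 0 -0.499 0 -23.3 0;0.133 0 -0.499 0 -23.3 0;0.133 0 -0.499 0 -23.3 0;0.133 0 -0.499 0 -23.3 0;0.133 0 -0.499 0 -23.3 0;0.133 0 -0.499 0 -23.3 0;0.133 0 -0.499 0 -23.3 0;0.133 0 -0.499 0 -23.3 0;0.133 0 -0.499 0 -23.3 0;0.133 0 -0.499 0 -23.3 0"}}

```text
t: 6.78
position: [0.5545, -0.1803, 0.292]
ee_rot: [-1.569, 0.003, 0.214]
ft_force: [1.5, 1.3, -4.0]
finger_gap: 0.085
```

```bash
python3 mv.py .557 -.20 .26 12.3
```

```text
t 6.78 pos [ 0.5545 -0.1803  0.292 ] rot [-89.88   0.17  12.26] F [ 1.53  1.32 -3.96] gap 0.085
rel [-0.0017  0.032  -0.0198] [-0.12 -0.04 -0.17]
```

{"name": "servo_tool", "arguments": {"steps": "-0.002 0.034 -0.02 0 0 0;-0.002 0.034 -0.02 0 0 0;-0.002 0.034 -0.02 0 0 0;-0.002 0.034 -0.02 0 0 0;-0.002 0.034 -0.02 0 0 0"}}

```text
t: 7.2
position: [0.5578, -0.1975, 0.2612]
ee_rot: [-1.571, -0.0, 0.215]
ft_force: [-0.5, -0.2, -2.8]
finger_gap: 0.084
```

```bash
python3 mv.py .557 -.20 .26 12.3; python3 - <<'E'
from crop import *
crop('scene',272,75,70,120,5,'p1')
crop('top',330,110,90,90,6,'p2')
E
```

```text
t 7.2 pos [ 0.5578 -0.1975  0.2612] rot [-8.999e+01 -1.000e-02  1.232e+01] F [-0.48 -0.2  -2.76] gap 0.084
rel [-0.0013  0.0012 -0.0023] [-0.01  0.02  0.01]
```

View pics/p1.png

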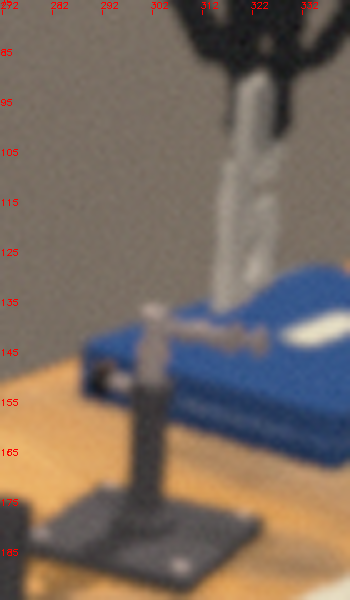

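View pics/p2.png

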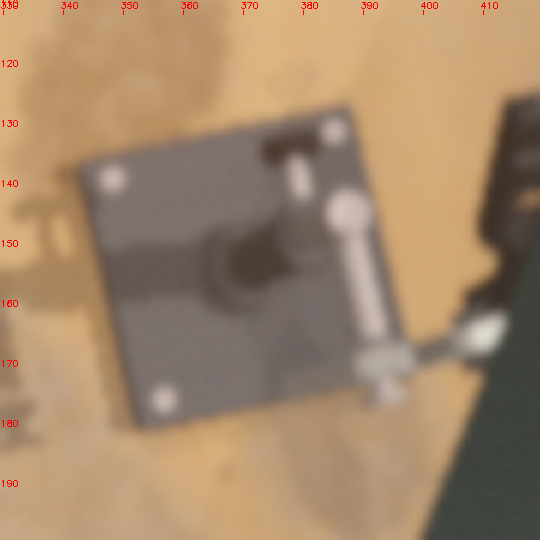

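```bash
cat > ov.py <<'E'
from crop import *
from scipy.spatial.transform import Rotation as Ro
# plate outline, local: x thick, y width, z from bottom
def outline():
    return [(-.038,0),(.038,0),(.038,.085),(.020,.085),(.020,.125),(-.020,.125),(-.020,.085),(-.038,.085),(-.038,.066),(-.006+.0,.066),(-.006,.066),(-.006,.066)]
OUT=[(-.038,0),(.038,0),(.038,.085),(.020,.085),(.020,.125),(-.020,.125),(-.020,.085),(-.038,.085),(-.038,.066),(-.006,.066),(-.006,.078),(.006,.078),(.006,.054),(-.038,.054)]
def plate_pts(pos,yaw,dy=0,dx=0,xs=(-.004,.004),bot=-.0873):
    R=Ro.from_euler('z',yaw).as_matrix()
    return [[R@np.array([x+dx,y+dy,z+bot])+pos for y,z in OUT] for x in xs]
def overlay(c,x0,y0,w,h,s,name,stand,dy=0,dx=0,pb=(0,0)):
    st=robot.state();im=optics.grab_frame(c)[:,:,::-1][y0:y0+h,x0:x0+w]
    o=cv2.resize(im,(w*s,h*s),interpolation=cv2.INTER_CUBIC); raw=o.copy()
    def P(X): u=proj(c,X); return (int((u[0]+pb[0]-x0+.5)*s),int((u[1]+pb[1]-y0+.5)*s))
    for pts,col in zip(plate_pts(st['position'],st['ee_rot'][2],dy,dx),[(0,255,0),(0,255,255)]):
        cv2.polylines(o,[np.array([P(X) for X in pts])],True,col,1)
    R=Ro.from_euler('z',stand[2]).as_matrix();b=np.array([stand[0],stand[1],0])
    for xx,r in [(-.0535,.009),(-.0495,.009),(-.0665,.009),(-.0705,.009),(-.0535,.004),(-.0665,.004)]:
        cv2.polylines(o,[np.array([P(R@np.array([xx,r*np.cos(a),stand[3]+r*np.sin(a)])+b) for a in np.linspace(0,6.283,25)])],True,(0,0,255),1)
    cv2.polylines(o,[np.array([P(R@np.array([a,bb,.012])+b) for a,bb in [(.06,.06),(.06,-.06),(-.06,-.06),(-.06,.06)]])],True,(255,0,0),1)
    cv2.imwrite(f'pics/{name}.png',np.hstack([raw,o]))
E
python3 - <<'E'
from ov import *
S=(.6155,-.1868,.2144,.1504)
overlay('scene',290,80,55,75,7,'o1',S)
overlay('top',365,140,60,55,6,'o2',S)
E
```

```text
(no output)
```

View pics/o1.png

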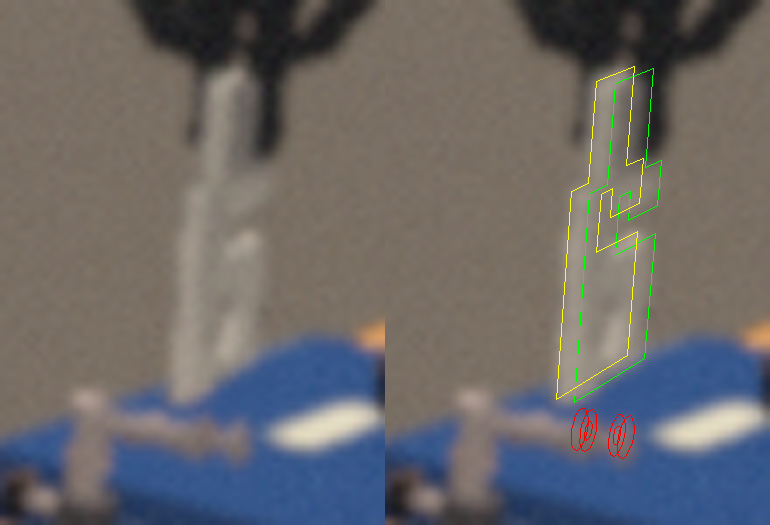

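View pics/o2.png

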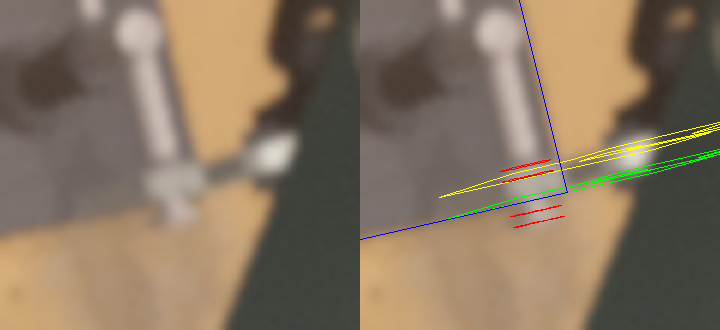

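```bash
python3 - <<'E'
from ov import *
st=robot.state();R=Ro.from_euler('z',st['ee_rot'][2]).as_matrix()
for n,L in [('sh',(0,.029,.085)),('shL',(0,.038,.085)),('shR',(0,.02,.085)),('lugL',(0,.02,.125)),('lugR',(0,-.02,.125))]:
    u=proj('top',R@(np.array(L)-[0,0,.0873])+st['position']); print(n,(u-[365,140]+.5)*6)
E
```

```text
sh [185.06235445 179.47321016]
shL [157.31987866 185.64900725]
shR [212.80976603 173.2963143 ]
lugL [257.10089411 160.10176932]
lugR [387.45517758 131.08199958]
```

{"name": "servo_tool", "arguments": {"steps": "0 0.005 0 0 0 0;0 0.01 0 0 0 0;0 0.015 0 0 0 0;0 0.015 0 0 0 0;0 0.015 0 0 0 0"}}

```text
t: 7.82
position: [0.5575, -0.1983, 0.2455]
ee_rot: [-1.57, 0.001, 0.214]
ft_force: [-0.3, -0.3, -3.0]
finger_gap: 0.087
```

{"name": "servo_tool", "arguments": {"steps": "0 0.001 0 0 0 0;0 0.002 0 0 0 0;0 0.002 0 0 0 0"}}

```text
t: 8.07
position: [0.5577, -0.1984, 0.2441]
ee_rot: [-1.571, -0.0, 0.214]
ft_force: [0.1, -1.1, -2.2]
finger_gap: 0.086
```

{"name": "servo_tool", "arguments": {"steps": "0 0.001 0 0 0 0;0 0.002 0 0 0 0;0 0.002 0 0 0 0"}}

```text
t: 8.32
position: [0.5577, -0.1984, 0.2419]
ee_rot: [-1.571, 0.0, 0.214]
ft_force: [-0.3, 0.0, -3.2]
finger_gap: 0.083
```

{"name": "servo_tool", "arguments": {"steps": "0 0.001 0 0 0 0;0 0.001 0 0 0 0"}}

```text
t: 8.48
position: [0.5577, -0.1983, 0.2409]
ee_rot: [-1.571, 0.0, 0.214]
ft_force: [0.2, 0.0, -3.2]
finger_gap: 0.085
```

{"name": "servo_tool", "arguments": {"steps": "0 0.001 0 0 0 0;0 0.001 0 0 0 0"}}

```text
t: 8.65
position: [0.5577, -0.1983, 0.24]
ee_rot: [-1.571, 0.0, 0.214]
ft_force: [-0.1, 0.0, -3.2]
finger_gap: 0.083
```

{"name": "servo_tool", "arguments": {"steps": "0 0.001 0 0 0 0;0 0.001 0 0 0 0"}}

```text
t: 8.82
position: [0.5577, -0.1984, 0.2389]
ee_rot: [-1.571, 0.0, 0.214]
ft_force: [0.1, 0.5, -2.7]
finger_gap: 0.087
```

{"name": "servo_tool", "arguments": {"steps": "0 0.001 0 0 0 0;0 0.001 0 0 0 0"}}

```text
t: 8.98
position: [0.5577, -0.1984, 0.2379]
ee_rot: [-1.571, 0.0, 0.214]
ft_force: [0.8, -0.3, -3.9]
finger_gap: 0.085
```

{"name": "servo_tool", "arguments": {"steps": "0 0.001 0 0 0 0;0 0.001 0 0 0 0"}}

```text
t: 9.15
position: [0.5577, -0.1984, 0.237]
ee_rot: [-1.571, 0.0, 0.214]
ft_force: [-0.2, 0.0, -1.9]
finger_gap: 0.086
```

{"name": "servo_tool", "arguments": {"steps": "0 0.001 0 0 0 0;0 0.001 0 0 0 0"}}

```text
t: 9.32
position: [0.5578, -0.1984, 0.2365]
ee_rot: [-1.571, -0.0, 0.214]
ft_force: [-1.4, -0.4, 0.2]
finger_gap: 0.089
```

```bash
python3 - <<'E'
from ov import *
S=(.6173,-.1883,.2144,.148)
overlay('scene',290,80,55,75,7,'o3',S)
overlay('top',365,140,60,55,6,'o4',S,dy=.0035)
E
```

```text
(no output)
```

View pics/o3.png

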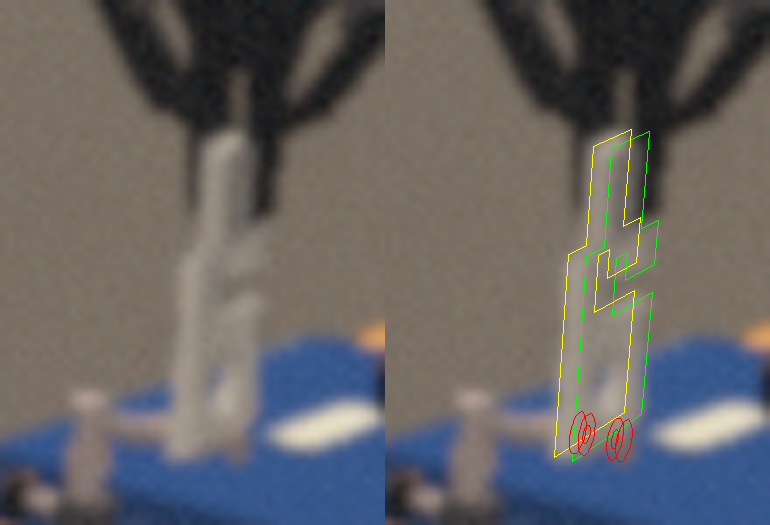

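View pics/o4.png

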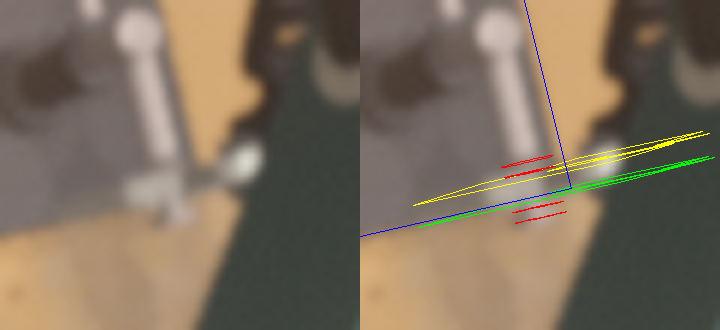

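{"name": "servo_tool", "arguments": {"steps": "0 -0.001 0 0 0 0;0.002 -0.001 0 0 0 0;0.002 -0.001 0 0 0 0"}}

```text
t: 9.67
position: [0.5594, -0.198, 0.237]
ee_rot: [-1.571, 0.001, 0.214]
ft_force: [-4.4, -0.9, -1.3]
finger_gap: 0.084
```

{"name": "servo_tool", "arguments": {"steps": "0.001 0 0 0 0 0;0.001 0 0 0 0 0"}}

```text
t: 9.83
position: [0.56, -0.1979, 0.237]
ee_rot: [-1.571, 0.002, 0.214]
ft_force: [-7.8, -2.4, 1.8]
finger_gap: 0.083
```

{"name": "servo_tool", "arguments": {"steps": "0.001 0 0 0 0 0;0.001 0 0 0 0 0"}}

```text
t: 10.0
position: [0.5606, -0.1978, 0.237]
ee_rot: [-1.571, 0.003, 0.214]
ft_force: [-11.3, -2.3, 2.2]
finger_gap: 0.086
```

{"name": "servo_tool", "arguments": {"steps": "-0.004 0 0 0 0 0;-0.005 0 0 0 0 0;-0.005 0 0 0 0 0"}}

```text
t: 10.25
position: [0.5567, -0.1986, 0.237]
ee_rot: [-1.571, -0.0, 0.214]
ft_force: [0.5, 0.4, -3.6]
finger_gap: 0.085
```

{"name": "servo_tool", "arguments": {"steps": "-0.001 0 0 0 0 0;-0.001 0 0 0 0 0"}}

```text
t: 10.42
position: [0.5558, -0.1988, 0.2371]
ee_rot: [-1.571, -0.0, 0.214]
ft_force: [-1.6, -0.1, -3.6]
finger_gap: 0.088
```

{"name": "servo_tool", "arguments": {"steps": "-0.001 0 0 0 0 0;-0.001 0 0 0 0 0"}}

```text
t: 10.58
position: [0.5547, -0.199, 0.2371]
ee_rot: [-1.571, 0.0, 0.214]
ft_force: [-0.1, -0.1, -3.2]
finger_gap: 0.086
```

{"name": "servo_tool", "arguments": {"steps": "-0.001 0 0 0 0 0;-0.001 0 0 0 0 0"}}

```text
t: 10.75
position: [0.5537, -0.1992, 0.2371]
ee_rot: [-1.571, -0.0, 0.214]
ft_force: [-0.3, -0.4, -3.1]
finger_gap: 0.085
```

{"name": "servo_tool", "arguments": {"steps": "-0.001 0 0 0 0 0;-0.001 0 0 0 0 0"}}

```text
t: 10.92
position: [0.5531, -0.1993, 0.2372]
ee_rot: [-1.571, -0.001, 0.214]
ft_force: [4.0, 0.7, -4.3]
finger_gap: 0.085
```

{"name": "servo_tool", "arguments": {"steps": "0.0035 0 0 0 0 0;0.0035 -0.012 0 0 0 0;0.0035 -0.014 0.005 0 0 0;0.0035 -0.014 0.03 0 0 0;0.0035 -0.014 0.055 0 0 0;0.0035 -0.014 0.055 0 0 0;0.0035 0.01 0.055 0 0 0;0.0035 0.04 0.055 0 0 0;0.0035 0.06 0.055 0 0 0;0.0035 0.064 0.055 0 0 0;0.0035 0.064 0.055 0 0 0;0.0035 0.064 0.055 0 0 0"}}

```text
t: 11.92
position: [0.545, -0.1451, 0.1748]
ee_rot: [-1.572, -0.001, 0.214]
ft_force: [1.0, 0.5, -2.6]
finger_gap: 0.088
```

```bash
python3 - <<'E'
import numpy as np
a=np.radians(12.28);z=np.array([-np.sin(a),np.cos(a)])
print(np.array([.5563,-.1986])+.055*z)
E
python3 mv.py .5446 -.1449 .1729 12.28;python3 - <<'E'
from ov import *
S=(.6155,-.1868,.2144,.1457)
overlay('scene',285,80,60,75,6,'o5',S)
overlay('top',345,135,75,55,5,'o6',S,dy=.0035)
E
```

```text
[ 0.54460209 -0.14485841]
t 11.92 pos [ 0.545  -0.1451  0.1748] rot [-9.004e+01 -7.000e-02  1.227e+01] F [ 0.97  0.55 -2.6 ] gap 0.088
rel [-0.0003  0.0019  0.0003] [ 0.04 -0.01  0.07]
```

View pics/o5.png

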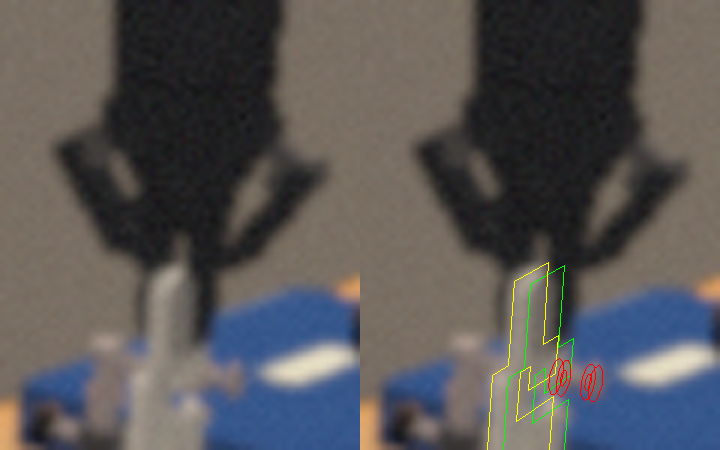

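View pics/o6.png

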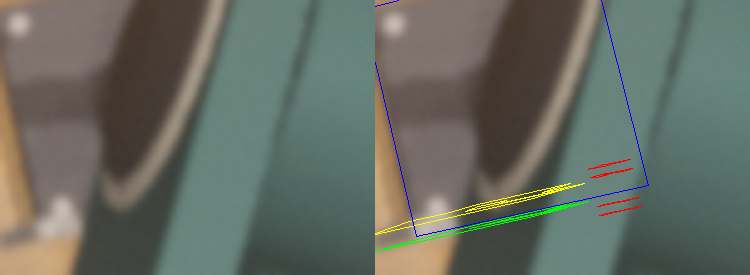

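{"name": "servo_tool", "arguments": {"steps": "0 0 0 0 0 0;0 0 -0.005 0 0 0;0 0 -0.01 0 0 0;0 0 -0.01 0 0 0"}}

```text
t: 12.35
position: [0.5469, -0.1557, 0.1734]
ee_rot: [-1.571, -0.0, 0.214]
ft_force: [-1.0, 0.2, -2.9]
finger_gap: 0.081
```

```bash
python3 mv.py .5446 -.1449 .1729 12.28;python3 -c "from bench import robot;import numpy as np;[print(robot.state()['position']) for i in range(1)]"
```

```text
t 12.35 pos [ 0.5469 -0.1557  0.1734] rot [-9.003e+01 -2.000e-02  1.224e+01] F [-1.05  0.17 -2.88] gap 0.081
rel [0.     0.0005 0.011 ] [ 0.03 -0.04  0.02]
[ 0.54689982 -0.15568207  0.17343619]
```

{"name": "servo_tool", "arguments": {"steps": "0 0.0005 -0.003 0 0 0;0 0.0005 -0.006 0 0 0;0 0.0005 -0.009 0 0 0;0 0.0005 -0.009 0 0 0"}}

```text
t: 12.68
position: [0.5487, -0.164, 0.1726]
ee_rot: [-1.571, 0.0, 0.214]
ft_force: [0.0, -0.6, -2.7]
finger_gap: 0.087
```

{"name": "servo_tool", "arguments": {"steps": "0 0 -0.003 0 0 0;0 0 -0.006 0 0 0;0 0 -0.006 0 0 0"}}

```text
t: 12.93
position: [0.5499, -0.1698, 0.1726]
ee_rot: [-1.571, 0.0, 0.214]
ft_force: [-0.1, -0.7, -3.2]
finger_gap: 0.087
```

{"name": "servo_tool", "arguments": {"steps": "0 0 -0.003 0 0 0;0 0 -0.006 0 0 0;0 0 -0.006 0 0 0"}}

```text
t: 13.18
position: [0.5512, -0.1757, 0.1726]
ee_rot: [-1.571, 0.0, 0.214]
ft_force: [0.4, 0.8, -3.7]
finger_gap: 0.081
```

{"name": "servo_tool", "arguments": {"steps": "0 0 -0.003 0 0 0;0 0 -0.006 0 0 0;0 0 -0.009 0 0 0;0 0 -0.009 0 0 0"}}

```text
t: 13.52
position: [0.5531, -0.1846, 0.1726]
ee_rot: [-1.571, -0.0, 0.214]
ft_force: [-0.0, -0.9, -3.3]
finger_gap: 0.084
```

{"name": "servo_tool", "arguments": {"steps": "0 0 -0.003 0 0 0;0 0 -0.006 0 0 0;0 0 -0.009 0 0 0;0 0 -0.009 0 0 0"}}

```text
t: 13.85
position: [0.555, -0.1933, 0.1726]
ee_rot: [-1.571, 0.0, 0.214]
ft_force: [0.5, 0.3, -2.7]
finger_gap: 0.084
```

```bash
python3 - <<'E'
from ov import *
S=(.6155,-.1868,.2144,.1457)
overlay('scene',285,80,60,85,6,'o7',S)
E
```

```text
(no output)
```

View pics/o7.png

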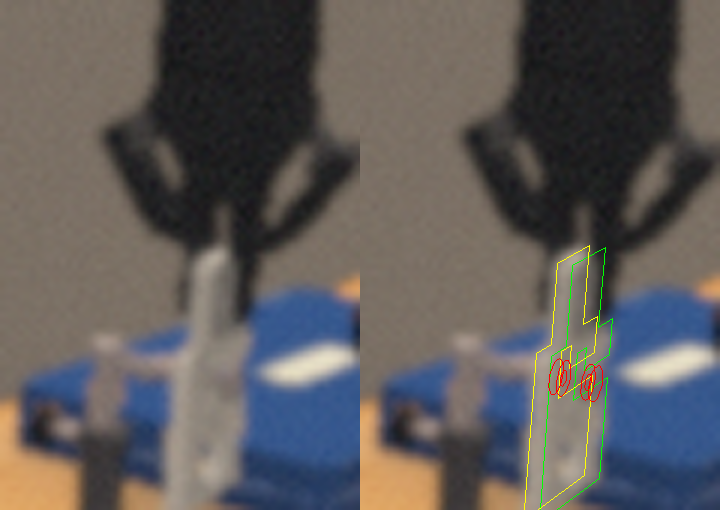

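Free so far; creep on to find the slot's end.

{"name": "servo_tool", "arguments": {"steps": "0 0 -0.003 0 0 0;0 0 -0.005 0 0 0;0 0 -0.005 0 0 0"}}

```text
t: 14.15
position: [0.5561, -0.198, 0.1726]
ee_rot: [-1.571, 0.0, 0.214]
ft_force: [-0.4, -0.1, -3.4]
finger_gap: 0.082
```

{"name": "servo_tool", "arguments": {"steps": "0 0 -0.002 0 0 0;0 0 -0.002 0 0 0"}}

```text
t: 14.32
position: [0.5565, -0.1999, 0.1726]
ee_rot: [-1.571, 0.0, 0.214]
ft_force: [-0.0, 1.3, -3.0]
finger_gap: 0.082
```

{"name": "servo_tool", "arguments": {"steps": "0 0 -0.001 0 0 0;0 0 -0.0015 0 0 0;0 0 -0.0015 0 0 0"}}

```text
t: 14.57
position: [0.5568, -0.2012, 0.1726]
ee_rot: [-1.571, 0.0, 0.214]
ft_force: [-0.8, -0.5, -3.6]
finger_gap: 0.085
```

{"name": "servo_tool", "arguments": {"steps": "0 0 -0.001 0 0 0;0 0 -0.0015 0 0 0;0 0 -0.0015 0 0 0"}}

```text
t: 14.82
position: [0.5571, -0.2027, 0.1726]
ee_rot: [-1.571, -0.0, 0.214]
ft_force: [0.2, -0.0, -3.0]
finger_gap: 0.09
```

{"name": "servo_tool", "arguments": {"steps": "0 0 -0.001 0 0 0;0 0 -0.001 0 0 0"}}

```text
t: 14.98
position: [0.5573, -0.2037, 0.1726]
ee_rot: [-1.571, 0.0, 0.214]
ft_force: [0.3, -0.6, -3.0]
finger_gap: 0.083
```

{"name": "servo_tool", "arguments": {"steps": "0 0 -0.001 0 0 0;0 0 -0.001 0 0 0"}}

```text
t: 15.15
position: [0.5575, -0.2047, 0.1727]
ee_rot: [-1.571, -0.0, 0.214]
ft_force: [0.5, 0.3, -3.2]
finger_gap: 0.084
```

{"name": "servo_tool", "arguments": {"steps": "0 0 -0.001 0 0 0;0 0 -0.001 0 0 0"}}

```text
t: 15.32
position: [0.5577, -0.2054, 0.1726]
ee_rot: [-1.57, 0.0, 0.214]
ft_force: [-0.7, 2.3, -2.1]
finger_gap: 0.086
```

{"name": "servo_tool", "arguments": {"steps": "0 0 -0.001 0 0 0;0 0 -0.001 0 0 0"}}

```text
t: 15.48
position: [0.5578, -0.2058, 0.1726]
ee_rot: [-1.569, 0.0, 0.214]
ft_force: [-2.7, 7.1, -2.1]
finger_gap: 0.085
```

{"name": "servo_tool", "arguments": {"steps": "0 0 0.002 0 0 0;0 0 0.0036 0 0 0;0 0 0.0036 0 0 0;0 0.004 0.0036 0 0 0;0 0.008 0.0036 0 0 0;0 0.01 0.0036 0 0 0;0 0.01 0.0036 0 0 0"}}

```text
t: 16.07
position: [0.5569, -0.2029, 0.1617]
ee_rot: [-1.57, 0.001, 0.214]
ft_force: [-0.1, 0.7, -3.2]
finger_gap: 0.086
```

{"name": "servo_tool", "arguments": {"steps": "0 0.001 0 0 0 0;0 0.002 0 0 0 0;0 0.002 0 0 0 0"}}

```text
t: 16.32
position: [0.5571, -0.203, 0.1605]
ee_rot: [-1.571, 0.0, 0.214]
ft_force: [0.9, -0.0, -2.8]
finger_gap: 0.085
```

{"name": "servo_tool", "arguments": {"steps": "0 0.001 0 0 0 0;0 0.001 0 0 0 0"}}

```text
t: 16.48
position: [0.5572, -0.203, 0.1595]
ee_rot: [-1.571, 0.0, 0.214]
ft_force: [0.2, 0.1, -3.6]
finger_gap: 0.089
```

{"name": "servo_tool", "arguments": {"steps": "0 0.0007 0 0 0 0;0 0.0007 0 0 0 0"}}

```text
t: 16.65
position: [0.5572, -0.203, 0.1588]
ee_rot: [-1.571, 0.0, 0.214]
ft_force: [0.3, -0.2, -3.7]
finger_gap: 0.088
```

{"name": "servo_tool", "arguments": {"steps": "0 0.0006 0 0 0 0;0 0.0006 0 0 0 0"}}

```text
t: 16.82
position: [0.5572, -0.203, 0.1586]
ee_rot: [-1.571, -0.0, 0.214]
ft_force: [0.0, 1.0, -0.1]
finger_gap: 0.087
```

```bash
python3 - <<'E'
from ov import *
S=(.6155,-.1868,.2144,.1457)
overlay('scene',285,80,60,85,6,'o8',S)
E
```

```text
(no output)
```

View pics/o8.png

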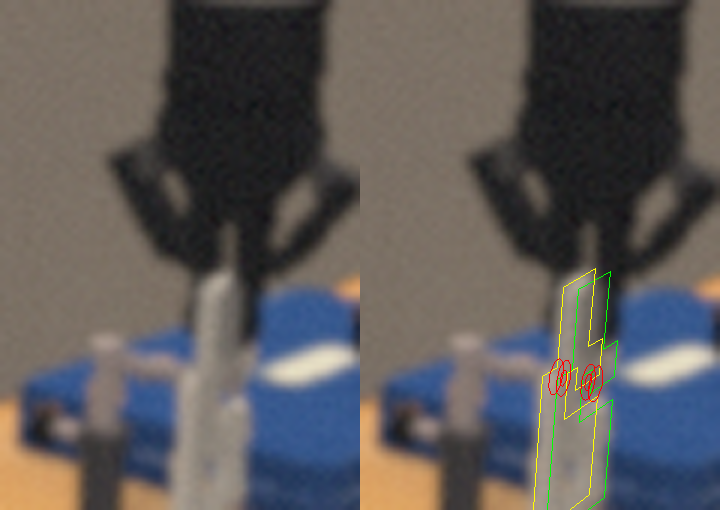

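{"name": "servo_tool", "arguments": {"steps": "0 0 0 0 0 0;0 0 0 0 0 0;0 0 0 0 0 0;0 0 0 0 0 0", "hand": 0.02}}

```text
t: 17.2
position: [0.5572, -0.203, 0.1584]
ee_rot: [-1.571, -0.0, 0.214]
ft_force: [0.1, -0.0, -0.5]
finger_gap: 0.231
```

{"name": "servo_tool", "arguments": {"steps": "0 0 0 0 0 0;0 0 0 0 0 0;0 0 0 0 0 0;0 0 0 0 0 0", "hand": 0.034}}

```text
t: 17.53
position: [0.5572, -0.203, 0.1584]
ee_rot: [-1.571, -0.0, 0.214]
ft_force: [-0.5, -0.2, -0.8]
finger_gap: 0.401
```

```bash
python3 mv.py .557 -.203 .26 12.28; python3 - <<'E'
from ov import *
S=(.6155,-.1868,.2144,.1457)
overlay('scene',285,80,60,85,6,'o9',S)
E
```

```text
t 17.53 pos [ 0.5572 -0.203   0.1584] rot [-90.    -0.    12.27] F [-0.47 -0.19 -0.79] gap 0.401
rel [-0.0002 -0.1016  0.    ] [-0.   -0.01  0.  ]
```

View pics/o9.png

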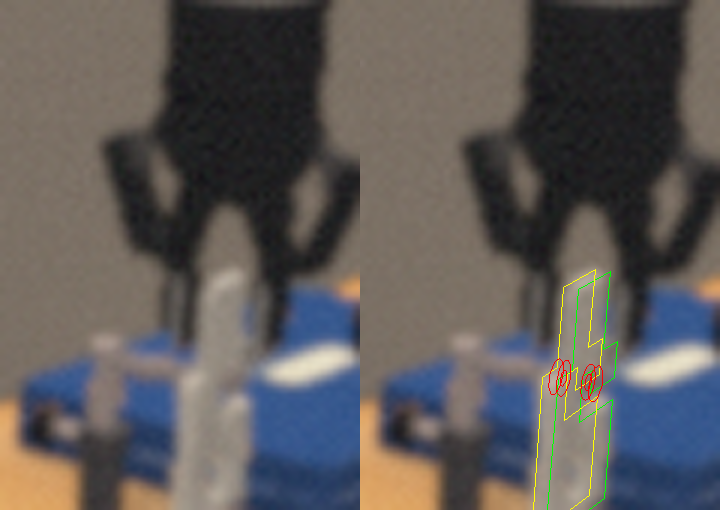

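Free and hanging; rise slowly.

{"name": "servo_tool", "arguments": {"steps": "0 -0.006 0 0 0 0;0 -0.014 0 0 0 0;0 -0.024 0 0 0 0;0 -0.036 0 0 0 0;0 -0.05 0 0 0 0;0 -0.07 0 0 0 0;0 -0.1 0 0 0 0;0 -0.13 0 0 0 0;0 -0.15 0 0 0 0;0 -0.15 0 0 0 0"}}

```text
t: 18.42
position: [0.5579, -0.2033, 0.315]
ee_rot: [-1.575, -0.006, 0.214]
ft_force: [-0.3, -0.5, 1.1]
finger_gap: 0.397
```

{"name": "servo_tool", "arguments": {"steps": "-0.03 0 0.03 0 0 0;-0.06 0 0.06 0 0 0;-0.09 0 0.09 0 0 0;-0.12 0 0.12 0 0 0;-0.12 0 0.15 0 0 0;-0.12 0 0.18 0 0 0;-0.12 0 0.18 0 0 0;-0.12 0 0.18 0 0 0;-0.12 0 0.18 0 0 0;-0.12 0 0.18 0 0 0"}}

```text
t: 19.25
position: [0.4019, -0.0532, 0.3084]
ee_rot: [-1.571, 0.0, 0.213]
ft_force: [-0.0, -0.4, 0.6]
finger_gap: 0.4
```

```bash
python3 - <<'E'
from crop import *
print(robot.state()['t'],robot.state()['ft_force'])
save('scene','f0')
crop('scene',265,95,80,110,5,'f1')
crop('top',330,115,100,80,6,'f2')
E
```

```text
19.25 [-0.03593439 -0.40880548  0.58124939]
```

View pics/f0.png

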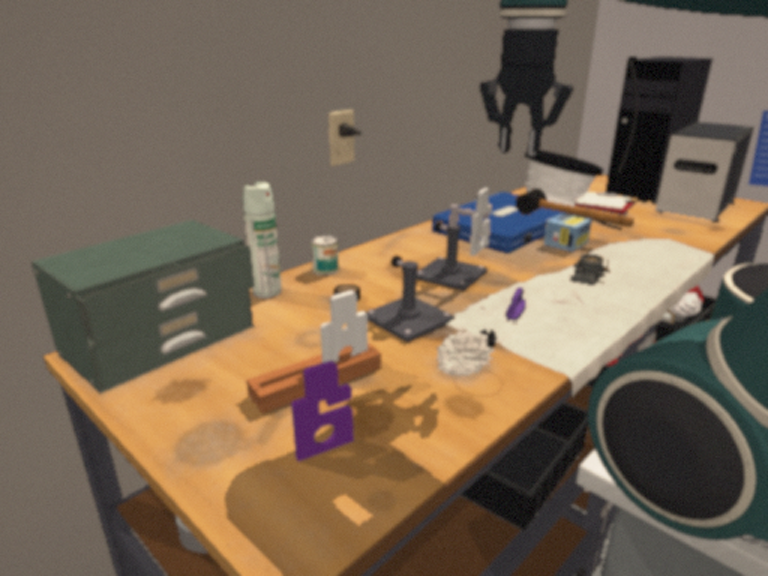

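View pics/f1.png

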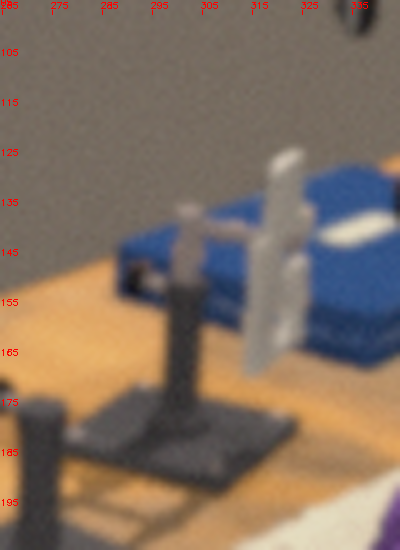

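View pics/f2.png

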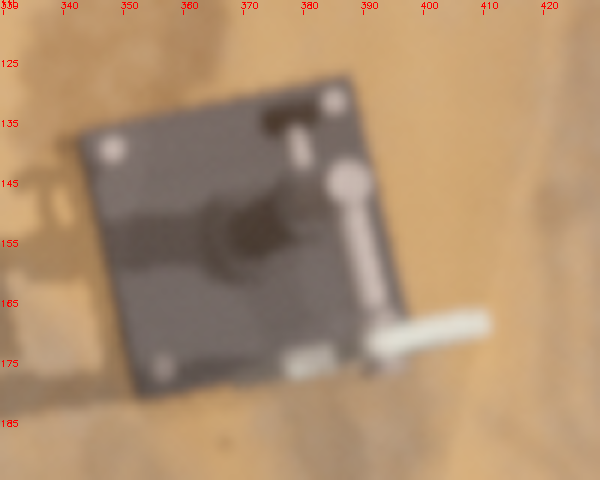

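{"name": "servo_tool", "arguments": {"steps": "0 0 0 0 0 0;0 0 0 0 0 0;0 0 0 0 0 0;0 0 0 0 0 0;0 0 0 0 0 0;0 0 0 0 0 0"}}

```text
t: 19.9
position: [0.4017, -0.0526, 0.3084]
ee_rot: [-1.571, 0.0, 0.214]
ft_force: [0.2, 1.0, 0.2]
finger_gap: 0.397
```

```bash
python3 - <<'E'
from look import *
a=cv2.imread('pics/f0.png');save('scene','f3');b=cv2.imread('pics/f3.png')
print(cv2.absdiff(a,b)[180:300,400:520].max())
print(robot.state()['dq'].round(3),robot.sign_off())
E
```

```text
11
the job is handed in; nothing more can be done
[ 0.001 -0.     0.     0.    -0.001  0.   ] None
```

The slotted plate now hangs by its slot on the pin of the right-hand stand. I handed the job in at about 20 s.

- **Finding the pin:** I took the plate from the left end of the rack and felt for the pin with its bottom edge. That put the pin centre about 146 mm above the bench. The plate had about 5 mm of free play between the flanges, as expected, so I centred it there.
- **Hanging it:** I slid the slot on sideways until the pin touched the slot's end, backed off 2 mm and lowered the plate. It came to rest within about 0.5 mm of the expected height. I then released it and drew the arm clear.

**Last checks:**
- The final pictures show the plate upright on the pin, with the other plate still in the rack.
- The loose things look undisturbed by eye; I did not measure them.
- Two frames about 0.7 s apart showed no movement beyond image noise.
- The gripper touches nothing, and the highest force I read was about 12 N.

**Disagreements:** The cameras put the pin about 4 mm higher than the touch did (150 mm), and up to 2 mm off sideways. I went by the touch readings. The plate also sat about 3–4 mm off-centre in the grip, which finding the slot's end by touch allowed for.

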